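# Turn the tagged tub to the reader, then hold its sprung shutter arm open

## Task

Turn the small tub in the seat of the tub checker until its steel tag squarely faces the reader window, and let go of it, leaving it fully down in its seat. Then swing the reader's sprung shutter arm by its upright peg all the way round to its stop, and finish while still holding it there with the fingers, because the spring would close the shutter again. Leave the other things on the table where they are.

Things in the scene. Friction and masses are not known exactly. Their poses are not given: they have to be found in the camera images.
- checker: The tub checker, fixed: aluminium base plate 110 x 225 x 8 mm with a low seat ring at one end and a grey round reader turret (74 mm wide, top 58 mm above the table) at the other. Origin at table height near the plate's middle; y runs along the plate from the seat (centre y = -55 mm) to the turret (axis y = +75 mm), x across it, z up.
- seat (a point): Centre of the seat, on the plate's top 8 mm above the table. The seat ring round it is 57 mm inside, 69 mm outside and 6 mm high.
- window (a point): Middle of the dark reader window on the turret's side that faces the seat, 34 mm above the table. Axes as the checker's: its -y axis looks from the window to the seat. At rest the curved steel shutter hangs in front of it, 42 mm from the turret's axis.
- tub_mid (a point): Loose small tub with press-on lid, about 0.1 kg, standing in the seat: point on its axis, 20 mm above its underside. 40 mm high (lid top 48 mm above the table), 61 mm wide over the lid, body tapering from 58 to 52 mm. Its y axis points to the tag. The tag starts 0.6 to 1.8 rad counter-clockwise (from above) from facing the window. It turns freely in the seat with about 2 mm play.
- tub_tag (a point): Middle of the outer face of the steel tag clipped on the tub's side, 34 mm out from the tub's axis, 28 mm above its underside. A flat plate 22 mm wide, 28 mm high, 3 mm thick, folded over the lid's edge, its top 44 mm above the tub's underside. It faces the window when it lies on the line from the tub's axis to the window.
- pivot (a point): On the upright pivot axis of the shutter arm, over the middle of the turret, 68 mm above the table.
- peg (a point): Half-way up the upright black peg at the free end of the steel shutter arm, 80 mm from the pivot axis and 90 mm above the table. The peg is round, 14 to 16 mm wide and stands 38 mm high above the arm, from 71 to 109 mm above the table.
- shutter_arm (a joint): Angle of the shutter arm in rad: 0 at rest (shutter closed), growing counter-clockwise from above, 1.4 at the stop (window uncovered). At 0 the arm points 0.70 rad counter-clockwise from the checker's x axis, away from the seat. A spring drives it back to 0 when let go: about 1.5 N at the peg at rest, 5 N at the stop.
- flour_shaker: Bystander to leave alone: steel flour shaker with mesh lid, 72 mm wide, 88 mm high. Origin at the centre of its underside.
- plain_tub: Bystander to leave alone: larger tub without a tag, 73 mm wide, 47 mm high. Origin at the centre of its underside.
- ring_mould: Bystander to leave alone: open steel ring mould, 55 mm wide, 34 mm high. Origin at the centre of its underside.
- tape_roll: Bystander to leave alone: roll of masking tape lying flat, 79 mm wide, 18 mm high. Origin at the centre of its underside.
Things that resemble listed ones, but are neither listed nor needed, are in the scene too. There is more than one size of the part that bears tub_mid; the job needs the middle-sized.

How it is judged (in metres and radians):
On the way, in this order (a step that is already met when the one before it is completed fails the run):
1. the tag faces the window, the tub is down in its seat and let go, the arm still at rest (horizontal distance between tub_mid and seat below 0.006 m and height (world z) of tub_mid below 0.034 m and angle between tub_mid's own z axis and vertical below 0.1 rad and x of tub_tag in the frame of window between -0.009 and 0.009 m and y of tub_tag in the frame of window above -0.075 m and contact force between the fingers and tub below 0.1 N and value of joint shutter_arm below 0.2 rad), for 0.2 s.
2. the fingers have swung the shutter arm to its stop (value of joint shutter_arm above 1.33 rad and contact force between the fingers and shutter_arm above 0.8 N), for 0.2 s.
At the end, for the whole second after the job is handed in: The fingers hold the shutter arm within 0.07 rad of its stop, pressing with over 0.8 N; the tub, let go, stands upright in its seat (within 6 mm) with its tag facing the window to within about 15 degrees (all of step 2 and horizontal distance between tub_mid and seat below 0.006 m and height (world z) of tub_mid below 0.034 m and angle between tub_mid's own z axis and vertical below 0.1 rad and x of tub_tag in the frame of window between -0.009 and 0.009 m and y of tub_tag in the frame of window above -0.075 m and contact force between the fingers and tub below 0.1 N and velocity of joint shutter_arm between -0.05 and 0.05 rad/s); the arm keeps its last pose, push and grip.
It fails at once if the flour shaker is moved over 30 mm (distance of flour_shaker from where it was at the start of the episode above 0.03 m).
It fails at once if the untagged tub is moved over 30 mm (distance of plain_tub from where it was at the start of the episode above 0.03 m).
It fails at once if the ring mould is moved over 30 mm (distance of ring_mould from where it was at the start of the episode above 0.03 m).
It fails at once if the tape roll is moved over 30 mm (distance of tape_roll from where it was at the start of the episode above 0.03 m).
It also fails if it takes over 45 s, if anything falls off the work surface, if the arm or the gripper's body presses on something with over 40 N, if the wrist force passes 120 N, or if a joint passes its speed limit or range.

## Robot

A 6-joint arm with a two-finger parallel gripper is mounted at the origin on the work surface; the furniture and walls round the work are solid. World frame = base frame: x ahead of the robot, y to its left, z up, the work surface at z = 0. Lengths are in m, angles in degrees, forces in N, time in s.
With the tool pointing down it reaches from about 0.25 to 0.725 m from the base axis. Payload 9.7 kg.
Tool frame: the origin (TCP) lies at the very end of the fingers, on their centre line; the grasp point (between the pads) lies 19 mm behind it (bot.grip_point_offset is the distance from the TCP to the grasp point, in m); y points along the fingers, x is the direction in which the jaws open and shut, and the axes are right-handed (so a half turn about y gives the same grasp; the last joint's range is limited). The gripper opens to 85 mm and grips with 20 to 120 N. Pads are 22 mm wide; open, the fingers measure 114 mm over their backs; the gripper's body (76 mm by 85 mm) begins 54 mm behind the grasp point. The pads swing forward as they close: fully open they stand 13 mm farther back than shut.
Start: joints at [68.01, 4.979, 10.078, 95.1, 0, 90], TCP at [0.206, 0.51, 0.231] pointing down, gripper open.
Joint ranges: [-179.16, 179.16], [-48.56, 103.87], [-65.8, 70.77], [-126.05, 130.52], [-82.76, 87.17], [-180, 180]. Speed limits (degrees/s): [127.2, 127.2, 147.25, 180, 180, 180].

## Interface

Orientations are given as [roll, pitch, yaw] about the fixed x, y, z axes, in that order (R = Rz(yaw) Ry(pitch) Rx(roll)).
In Python, from workcell import bot gives the robot as it stands.
- The arm moves only by the shell command python3 -m inch 'ROWS' [FORCE]. ROWS is JSON, a list of rows, each a list of 3 entries, a list of its own where there are three numbers: the shift along the tool's x, y, z in mm, then the turn, a rotation vector about the tool's x, y, z in rad, then the finger opening in mm, from 0 to 85.4. In form: [[[x, y, z], [ax, ay, az], grip], ...]. A call has 1 to 20 rows; each row is the pose to reach, as a shift and turn from the pose measured when the call began, along the tool's axes at that moment; what a row does not reach only later rows make up. A row lasts 1/10 s, in which the tool goes at most 50 mm and 8.59 degrees, less where a joint would pass 70% of its speed; a pose out of reach is approached as far as the arm can. A call with a gripper value outside its range is refused whole. The fingers move at their own pace and stop on an object; FORCE is the grip in N (left out, the last holds). Time passes only in rows, so rows that repeat a pose let the fingers close. It gives the time, the measured TCP pose, the force and the opening at its end, in the units of the state.
- bot.get_obs(): the state, without advancing time (a new reading comes with each control period).
- bot.camera(name): name is "scene" or "top"; returns a dict with "frame" (400x640x3 uint8, red, green, blue), "mtx" (3x3 intrinsics, pixels), "origin" and "orientation" of the camera in the world. Camera axes: x right, y down, z forward; pixel columns grow to the right and rows downward; lengths in m; the calibration is good to about 2 mm. A picture is of the moment at which its call begins. There is no depth.
- bot.job_done(): hands the job in, once; it reports no verdict.
Trained networks look in a picture, given as the dict that the camera call returned (one of the last four; its "shot" number tells which), for a name from the list of things; names that differ only in an ending like _2 or _b are one class to them, and where a whole thing is asked for, a point or a joint stands for the part that bears it (a point fixed in the world has none). Each returns a list of dicts, best first, with "confidence" (0 to 1); they miss things now and then, are a little off and sometimes report something else, mostly with a low value. They report only what shows in the picture. A call takes as long as a camera call. They do not tell look-alikes from the thing itself.
- bot.search_frame(picture, name): "box" ([left, top, right, bottom] in pixels, round what is visible of it).
- bot.cut_out(picture, name): "region" (400x640 bool, what is visible of it) and "box" ([left, top, right, bottom] in pixels, round what is visible of it).
The state is a dict: "time": time; "q": joint angles; "qd": joint speeds; "joint_efforts": joint torques, N m; "ee_pos": TCP position; "tcp_rot": TCP orientation; "wrist_force": force on the tool from outside, world axes, zero at the start; "torque": the same for the moment, N m; "opening": finger opening in m.
Only numpy, scipy, OpenCV 4.12 (cv2) and the standard library are available. Lean on these libraries where they do the work, as an engineer would, in place of code of your own. Each camera call takes 0.05 s, during which the arm holds its last target. There are 200 camera calls.

## Working session

There is one attempt and no reset: what is moved stays moved. The work goes in short steps, Python scripts to look and compute and a shell command to move; the robot and the scene stay as the last step left them, time stands still between calls to the robot, and variables do not carry over. Pictures are saved under pics/ and viewed, about 8 in all and at most 12, crops included, and the job is handed in when it is done.

```bash
mkdir -p pics; ls; cat > h.py <<'E'
import numpy as np, cv2
from scipy.spatial.transform import Rotation as R
from workcell import bot
def cam(n):
    return bot.camera(n)
def Rc(c):
    o=np.array(c["orientation"],float)
    return o if o.shape==(3,3) else R.from_euler('xyz',o,degrees=True).as_matrix()
def proj(c,P):
    p=(np.atleast_2d(P)-np.array(c["origin"]))@Rc(c); p=p@np.array(c["mtx"]).T
    return p[:,:2]/p[:,2:]
def back(c,uv,z):
    d=np.linalg.solve(np.array(c["mtx"]),np.c_[np.atleast_2d(uv),np.ones(len(np.atleast_2d(uv)))].T).T@Rc(c).T
    o=np.array(c["origin"]); return o+d*((z-o[2])/d[:,2:])
def save(c,n,box=None,s=1):
    f=c["frame"][:,:,::-1]
    if box: f=f[box[1]:box[3],box[0]:box[2]]
    cv2.imwrite("pics/"+n,cv2.resize(f,None,fx=s,fy=s,interpolation=cv2.INTER_CUBIC))
E
python3 - <<'E'
from h import *
print(bot.get_obs())
for n in("scene","top"):
    c=cam(n); save(c,n+"0.png"); print(n,c["origin"],c["orientation"],c["mtx"])
    for k in("checker","tub_mid","tub_tag","peg","shutter_arm","plain_tub","flour_shaker","ring_mould","tape_roll"):
        print(k,[(np.round(d["box"]).tolist(),round(d["confidence"],2)) for d in bot.search_frame(c,k)])
E
```

```text
pics
{'time': 0.0, 'q': array([ 6.80104731e+01,  5.01026995e+00,  1.00336028e+01,  9.50992477e+01,
       -1.08852027e-03,  9.00002742e+01]), 'qd': array([-0.02276503, -0.07913136, -0.06295694,  0.01697809, -0.07262466,
        0.00831708]), 'joint_efforts': array([-1.98580470e-03, -5.20403767e+01,  4.64796031e+01,  1.67921913e-02,
       -2.01810935e-04, -3.41937465e-06]), 'ee_pos': array([0.20585808, 0.50977043, 0.23058341]), 'tcp_rot': array([-9.00010889e+01,  7.59149183e-02,  6.80101990e+01]), 'wrist_force': array([ 0.50632804, -0.84899713,  0.7743765 ]), 'torque': array([ 0.05299281,  0.04274176, -0.01981191]), 'opening': 0.08560217747049548}
scene [ 0.12607786 -0.63453305  0.91410385] [-135.11709726    0.73571944  -31.12479357] [[491.87144692   0.         324.39110284]
 [  0.         491.87144692 200.52921804]
 [  0.           0.           1.        ]]
checker [([292.0, 142.0, 359.0, 238.0], 0.89), ([367.0, 166.0, 396.0, 194.0], 0.39)]
tub_mid [([318.0, 202.0, 343.0, 231.0], 0.95), ([227.0, 226.0, 253.0, 244.0], 0.57)]
tub_tag [([319.0, 202.0, 342.0, 232.0], 0.88), ([227.0, 228
[... 568 characters left out ...]
      387.36269828 202.97171662]
 [  0.           0.           1.        ]]
checker [([234.0, 151.0, 338.0, 238.0], 0.96)]
tub_mid [([283.0, 290.0, 320.0, 324.0], 0.9), ([300.0, 193.0, 326.0, 219.0], 0.76), ([299.0, 249.0, 314.0, 270.0], 0.69)]
tub_tag [([284.0, 290.0, 323.0, 323.0], 0.82), ([302.0, 192.0, 327.0, 221.0], 0.77), ([296.0, 250.0, 315.0, 268.0], 0.71)]
peg []
shutter_arm [([236.0, 154.0, 280.0, 205.0], 0.95)]
plain_tub [([274.0, 117.0, 307.0, 157.0], 0.81)]
flour_shaker [([337.0, 119.0, 367.0, 154.0], 0.73), ([237.0, 154.0, 277.0, 205.0], 0.61), ([238.0, 153.0, 337.0, 238.0], 0.45)]
ring_mould [([390.0, 187.0, 416.0, 213.0], 0.8)]
tape_roll [([232.0, 280.0, 267.0, 323.0], 0.59)]
```

```bash
python3 - <<'E'
from h import *
a=cv2.imread("pics/top0.png")[110:330,225:425]; b=cv2.imread("pics/scene0.png")[130:300,205:435]
cv2.imwrite("pics/v1.png",cv2.resize(a,None,fx=2.7,fy=2.7,interpolation=cv2.INTER_CUBIC))
cv2.imwrite("pics/v2.png",cv2.resize(b,None,fx=3.4,fy=3.4,interpolation=cv2.INTER_CUBIC))
E
```

```text
(no output)
```

View pics/v1.png

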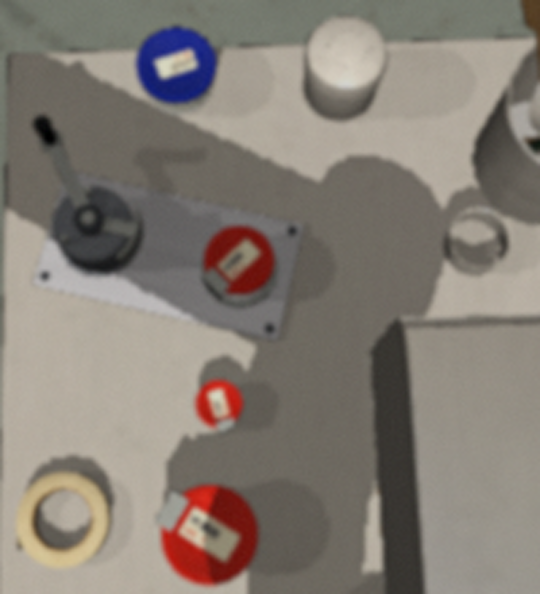

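View pics/v2.png

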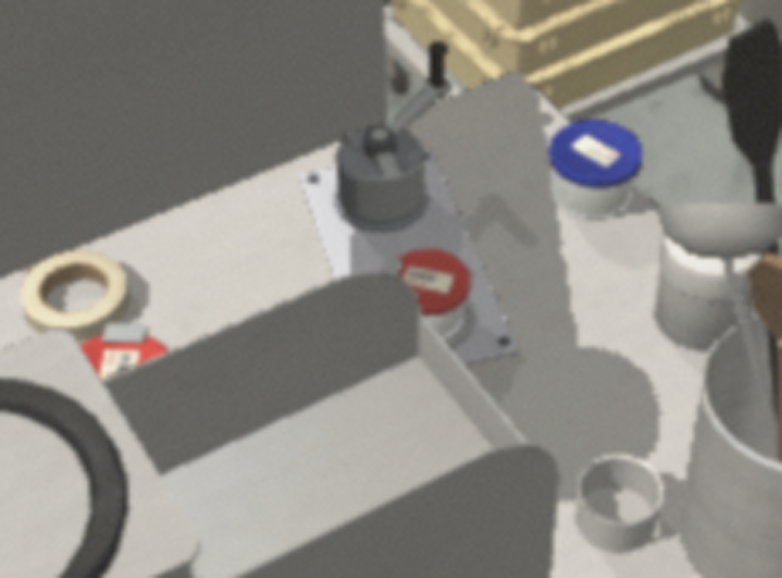

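```bash
python3 - <<'E'
from h import *
c=cam("top")
f=lambda x,y:(225+x/2.7,110+y/2.7)
for n,p,z in [("lid",(239,259),.048),("tag",(215,283),.05),("knob",(89,216),.07),("pegtop",(43,127),.109),("h1",(292,231),.008),("h2",(270,328),.008),("h3",(45,276),.008),("boxcorner",(403,322),.05),("blue",(177,65),.047),("shaker",(345,45),.088)]:
    print(n,back(c,[f(*p)],z)[0].round(4))
for k,z in (("tub_mid",.048),("peg",.09),("shutter_arm",.07)):
    for d in bot.cut_out(c,k):
        r=d["region"]; v,u=np.nonzero(r); 
        print(k,d["confidence"],back(c,[(u.mean(),v.mean())],z)[0].round(4),len(u))
# red lid mask, scene+top
for n in("top","scene"):
    c=cam(n); im=c["frame"].astype(int); m=((im[...,0]>90)&(im[...,0]-im[...,1]>60)&(im[...,0]-im[...,2]>60)).astype(np.uint8)
    k,l,s,ce=cv2.connectedComponentsWithStats(m)
    for i in range(1,k):
        if s[i,4]>40: print(n,s[i],ce[i].round(1),back(c,[ce[i]],.048)[0].round(4))
    e=lambda a,b:0
E
```

```text
lid [0.5518 0.0652 0.048 ]
tag [0.5311 0.0863 0.05  ]
knob [0.5885 0.1905 0.07  ]
pegtop [0.6548 0.2225 0.109 ]
h1 [0.5853 0.0165 0.008 ]
h2 [0.4975 0.04   0.008 ]
h3 [0.5516 0.2389 0.008 ]
boxcorner [ 0.4918 -0.0714  0.05  ]
blue [0.7328 0.1149 0.047 ]
shaker [ 0.7284 -0.0324  0.088 ]
tub_mid 0.86 [0.5509 0.0684 0.048 ] 585
tub_mid 0.56 [0.4305 0.0879 0.048 ] 247
tub_mid 0.55 [0.327  0.0991 0.048 ] 1087
peg 0.85 [0.6047 0.193  0.09  ] 452
shutter_arm 0.94 [0.6089 0.1951 0.07  ] 446
shutter_arm 0.31 [ 0.5533 -0.1356  0.07  ] 171
top [301 194  25  24 298] [314.1 204.9] [0.5542 0.0638 0.048 ]
top [297 251  18  17 177] [305.4 258.3] [0.432  0.0875 0.048 ]
top [285 290  35  37 718] [302.6 308.5] [0.3234 0.0966 0.048 ]
scene [324 204  18  17 137] [333.9 211.2] [0.5632 0.0661 0.048 ]
scene [229 229  25  11 111] [239.9 232.5] [0.3398 0.1236 0.048 ]
```

```bash
python3 - <<'E'
import cv2,numpy as np
a=cv2.imread("pics/top0.png"); b=cv2.imread("pics/scene0.png")
cv2.imwrite("pics/v3.png",cv2.resize(np.vstack([a,b]),(480,600),interpolation=cv2.INTER_AREA))
E
```

```text
(no output)
```

View pics/v3.png

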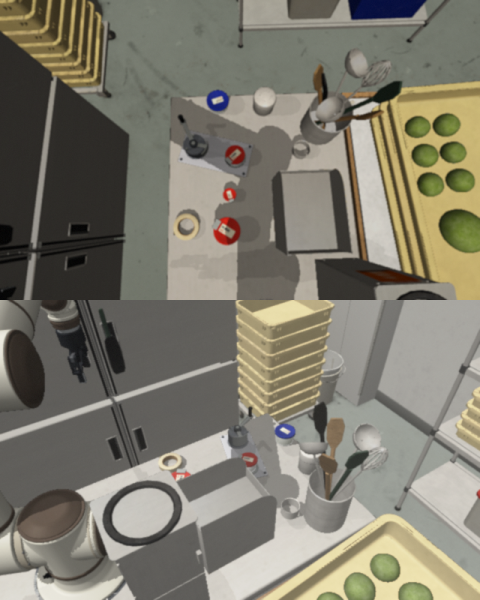

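```bash
cat > d.py <<'E'
import sys
from h import *
x,y,z,yaw=map(float,sys.argv[1:5])
o=bot.get_obs(); A=R.from_euler('xyz',o["tcp_rot"],degrees=True); B=R.from_euler('xyz',[-90,0,yaw],degrees=True)
print("t",round(o["time"],2),"pos",o["ee_pos"].round(4),o["tcp_rot"].round(1),"F",o["wrist_force"].round(1),"op",round(o["opening"],4),"q",o["q"].round(0))
print("shift",(A.inv().apply(np.array([x,y,z])-o["ee_pos"])*1000).round(1),"turn",(A.inv()*B).as_rotvec().round(3))
E
python3 d.py .552 .0655 .13 45
python3 -m inch '[[[-24,0,-41],[0,0.03,0],85],[[-48,0,-82],[0,0.07,0],85],[[-71,0,-122],[0,0.1,0],85],[[-94,0,-162],[0,0.13,0],85],[[-118,0,-203],[0,0.17,0],85],[[-141,0,-244],[0,0.2,0],85],[[-165,0,-284],[0,0.23,0],85],[[-188,0,-325],[0,0.27,0],85],[[-212,0,-366],[0,0.3,0],85],[[-235,0,-406],[0,0.33,0],85],[[-259,0,-447],[0,0.37,0],85],[[-282,0,-487],[0,0.4,0],85],[[-282,40,-487],[0,0.4,0],85],[[-282,80,-487],[0,0.4,0],85],[[-282,100,-487],[0,0.4,0],85],[[-282,100,-487],[0,0.4,0],85],[[-282,100,-487],[0,0.4,0],85]]' 20
python3 d.py .552 .0655 .02 45
python3 - <<'E'
from h import *
c=cam("top"); u=proj(c,[[.552,.0655,.048]])[0]; save(c,"v4.png",(215,120,415,270),3.5); print(u)
E
```

```text
t 1.3 pos [0.2059 0.51   0.2313] [-90.  -0.  68.] F [-0.2  0.4  0.5] op 0.0852 q [68.  5. 10. 95.  0. 90.]
shift [-282.6  101.3 -487.3] turn [-0.     0.402  0.   ]
time: 3.0
ee_pos: [0.552, 0.0662, 0.1321]
tcp_rot: [-90.0, -0.0, 45.1]
wrist_force: [0.4, 0.5, 0.0]
opening: 0.0853
t 3.0 pos [0.552  0.0662 0.1321] [-90.   -0.   45.1] F [0.4 0.5 0. ] op 0.0853 q [ 7.  5. -1. 84. -0. 52.]
shift [ -0.5 112.1  -0.5] turn [0.    0.002 0.   ]
[313.38927037 205.84240555]
```

View pics/v4.png

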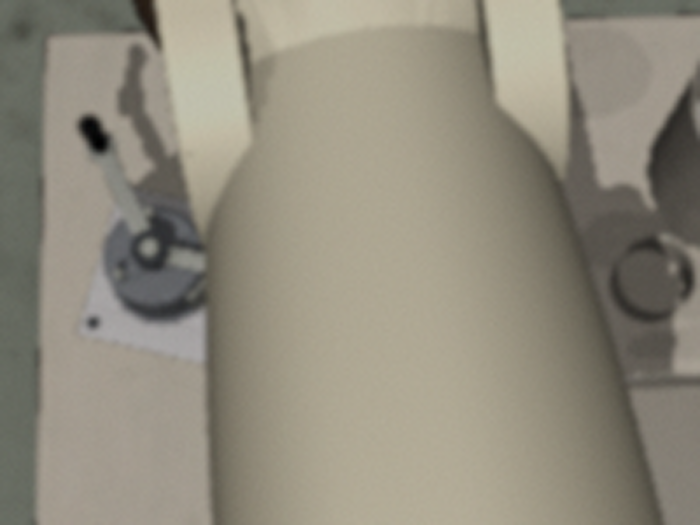

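The arm hides the tub from the top camera; only the turret (about crop 150,250) and peg (95,135) show. The candidates for the tub are the red lids at top pixels (313,207), (306,259) and (302,307). The first is the middle-sized one and stands in the seat, as the enlarged crop confirmed. I'll go down on it.

```bash

python3 -m inch '[[[0,30,0],[0,0,0],85],[[0,60,0],[0,0,0],85],[[0,85,0],[0,0,0],85],[[0,100,0],[0,0,0],85],[[0,110,0],[0,0,0],85],[[0,110,0],[0,0,0],85]]' 20
python3 -m inch '[[[0,0,0],[0,0,0],70],[[0,0,0],[0,0,0],62],[[0,0,0],[0,0,0],58],[[0,0,0],[0,0,0],55],[[0,0,0],[0,0,0],55],[[0,0,0],[0,0,0],55],[[0,0,0],[0,0,0],55]]' 20
python3 d.py .552 .0655 .022 -15
python3 - <<'E'
from h import *
c=cam("scene"); save(c,"v5.png",(270,120,410,240),5)
E
```

```text
time: 3.65
ee_pos: [0.5527, 0.0664, 0.0229]
tcp_rot: [-90.1, -0.1, 45.1]
wrist_force: [-0.0, -0.1, -0.3]
opening: 0.085
time: 4.35
ee_pos: [0.5533, 0.0665, 0.0242]
tcp_rot: [-90.1, -0.2, 45.1]
wrist_force: [-1.1, 0.0, 6.4]
opening: 0.056
t 4.35 pos [0.5533 0.0665 0.0242] [-90.1  -0.2  45.1] F [-1.1  0.   6.4] op 0.056 q [  7.   7. -11.  72.   0.  52.]
shift [-1.6  2.2  0.3] turn [0.    1.049 0.004]
```

View pics/v5.png

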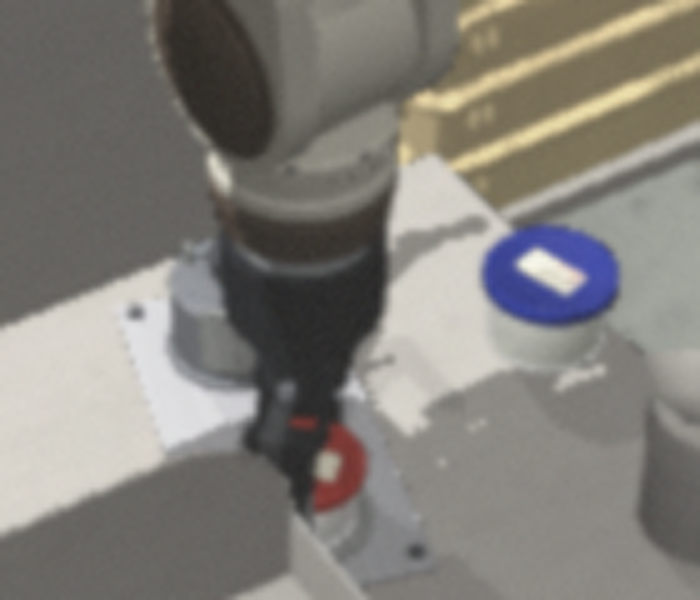

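The gripper is round the tub, but the 56 mm opening is less than the lid's width. I'll check whether it is really gripped.

```bash

python3 -m inch '[[[0,0,0],[0,0,0],50],[[0,0,0],[0,0,0],48],[[0,0,0],[0,0,0],48]]' 20
python3 d.py .552 .0655 .022 -15
```

```text
time: 4.7
ee_pos: [0.5534, 0.0664, 0.0243]
tcp_rot: [-90.1, -0.2, 45.1]
wrist_force: [0.3, -0.5, 1.6]
opening: 0.0557
t 4.7 pos [0.5534 0.0664 0.0243] [-90.1  -0.2  45.1] F [ 0.3 -0.5  1.6] op 0.0557 q [  7.   7. -11.  72.  -0.  52.]
shift [-1.7  2.3  0.4] turn [1.000e-03 1.049e+00 4.000e-03]
```

```bash

python3 -m inch '[[[0,0,0],[0,0.1,0],48],[[0,0,0],[0,0.2,0],48],[[0,0,0],[0,0.3,0],48],[[0,0,0],[0,0.4,0],48],[[0,0,0],[0,0.5,0],48],[[0,0,0],[0,0.6,0],48],[[0,0,0],[0,0.7,0],48],[[0,0,0],[0,0.8,0],48],[[0,0,0],[0,0.9,0],48],[[0,0,0],[0,1.0,0],48],[[0,0,0],[0,1.05,0],48],[[0,0,0],[0,1.05,0],48],[[0,0,0],[0,1.05,0],48]]' 20
python3 -m inch '[[[0,0,0],[0,0,0],60],[[0,0,0],[0,0,0],70],[[0,0,0],[0,0,0],85],[[0,0,0],[0,0,0],85],[[0,0,0],[0,0,0],85],[[0,0,0],[0,0,0],85],[[0,-40,0],[0,0,0],85],[[0,-80,0],[0,0,0],85],[[0,-125,0],[0,0,0],85],[[0,-170,0],[0,0,0],85],[[0,-200,0],[0,0,0],85],[[0,-200,0],[0,0,0],85]]' 20
python3 d.py .38 .25 .23 -15
```

```text
time: 6.0
ee_pos: [0.5534, 0.0664, 0.0243]
tcp_rot: [-89.9, -0.2, -15.0]
wrist_force: [-0.4, 0.3, -0.3]
opening: 0.0562
time: 7.2
ee_pos: [0.5542, 0.0665, 0.2293]
tcp_rot: [-89.8, -0.6, -15.0]
wrist_force: [-0.5, -0.6, -0.2]
opening: 0.0848
t 7.2 pos [0.5542 0.0665 0.2293] [-89.8  -0.6 -15. ] F [-0.5 -0.6 -0.2] op 0.0848 q [  7.   5.  10.  94.  -0. 112.]
shift [-215.6   -2.4  132.3] turn [-0.004  0.001  0.01 ]
```

```bash

python3 -m inch '[[[-36,0,22],[0,0,0],85],[[-72,0,44],[0,0,0],85],[[-108,0,66],[0,0,0],85],[[-144,0,88],[0,0,0],85],[[-180,0,110],[0,0,0],85],[[-216,0,132],[0,0,0],85],[[-250,0,170],[0,0,0],85],[[-270,0,210],[0,0,0],85],[[-270,0,210],[0,0,0],85],[[-270,0,210],[0,0,0],85]]' 20
python3 - <<'E'
from h import *
c=cam("top"); save(c,"v6.png",(220,130,350,240),5)
E
```

```text
time: 8.2
ee_pos: [0.3469, 0.3396, 0.2264]
tcp_rot: [-89.9, -0.5, -14.8]
wrist_force: [-0.4, -0.2, -0.3]
opening: 0.0853
```

View pics/v6.png

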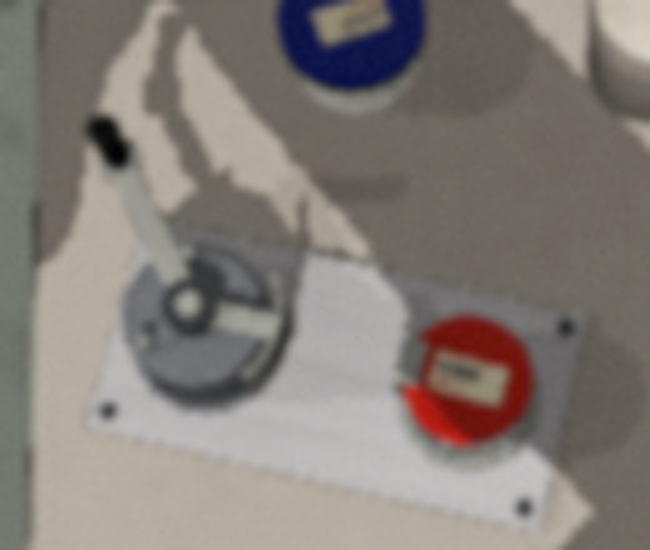

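```bash
python3 - <<'E'
from h import *
c=cam("top")
f=lambda x,y:(220+x/5,130+y/5)
im=c["frame"].astype(int); m=((im[...,0]>70)&(im[...,0]-im[...,1]>50)&(im[...,0]-im[...,2]>50)); m[:190]=0;m[222:]=0
v,u=np.nonzero(m); pts=np.c_[u,v].astype(np.float32); h=cv2.convexHull(pts.astype(np.int32))[:,0].astype(float)
W=back(c,h,.048)[:,:2]
from scipy.optimize import least_squares
s=least_squares(lambda p:np.hypot(*(W-p).T)-.0295,[.552,.066],loss='soft_l1',f_scale=.001).x
print("lid",s)
tag=back(c,[f(413,361)],.052)[0][:2]
h1=back(c,[f(566,328)],.008)[0];h2=back(c,[f(524,508)],.008)[0];h3=back(c,[f(108,411)],.008)[0]
for q in(h1,h2,h3):print(q.round(4))
A=lambda d:np.degrees(np.arctan2(d[1],d[0]))
print("tag",tag,"tagdir",A(tag-s),np.hypot(*(tag-s)),"plate y",A((h3-h2)[:2]),A((h1-h2)[:2])+90)
knob=back(c,[f(190,305)],.07)[0][:2]; print("knob",knob,A(knob-s),np.hypot(*(knob-s)))
yd=np.deg2rad(A((h3-h2)[:2])); n=np.array([-np.sin(yd),np.cos(yd)])
# seat from holes: mid hole line
print("seat est via mid of h1,h2 + along", ((h1+h2)/2).round(4))
for k in("peg",): print([ (d["box"],d["confidence"]) for d in bot.search_frame(c,k)])
pt=back(c,[f(100,130)],.109)[0]; pb=back(c,[f(118,155)],.071)[0]; print("peg top",pt,"bot",pb)
E
ls
```

```text
lid [0.55300247 0.06664411]
[0.5852 0.0164 0.008 ]
[0.4973 0.0405 0.008 ]
[0.5517 0.2391 0.008 ]
tag [0.5605985  0.09012647] tagdir 72.07473429778328 0.02468038383749868 plate y 74.67321284417628 74.70292442572111
knob [0.5860863  0.19040024] 75.03306190544181 0.12810198758026242
seat est via mid of h1,h2 + along [0.5412 0.0284 0.008 ]
[([235.8, 150.2, 275.6, 207.7], 0.68)]
peg top [0.65727785 0.22454421 0.109     ] bot [0.65906674 0.22357309 0.071     ]
d.py
h.py
pics
```

```bash
python3 - <<'E'
from h import *
t=np.linspace(0,2*np.pi,120); out=[]
ctr=np.array([.5528,.0664]); yd=np.deg2rad(74.7); y=np.array([np.cos(yd),np.sin(yd)]); x=np.array([y[1],-y[0]])
for n,b in(("top",(285,180,345,230)),("scene",(300,185,360,235))):
    c=cam(n); s=6.6
    f=cv2.resize(c["frame"][b[1]:b[3],b[0]:b[2],::-1],None,fx=s,fy=s,interpolation=cv2.INTER_CUBIC)
    out.append(f.copy())
    def dr(P,col):
        q=((proj(c,P)-b[:2]+.5)*s).astype(int); cv2.polylines(f,[q],False,col,1)
    dr(np.c_[ctr[0]+.0305*np.cos(t),ctr[1]+.0305*np.sin(t),0*t+.048],(0,255,0))
    dr(np.c_[ctr[0]+.0345*np.cos(t),ctr[1]+.0345*np.sin(t),0*t+.014],(255,255,0))
    tg=[np.r_[ctr+y*.034+x*a,z] for a,z in((-.011,.022),(-.011,.052),(.011,.052),(.011,.022),(-.011,.022))]
    dr(np.array(tg),(255,0,255)); out.append(f)
cv2.imwrite("pics/v7.png",np.vstack([np.hstack(out[:2]),np.hstack(out[2:])])[:600,:800])
E
```

```text
(no output)
```

View pics/v7.png

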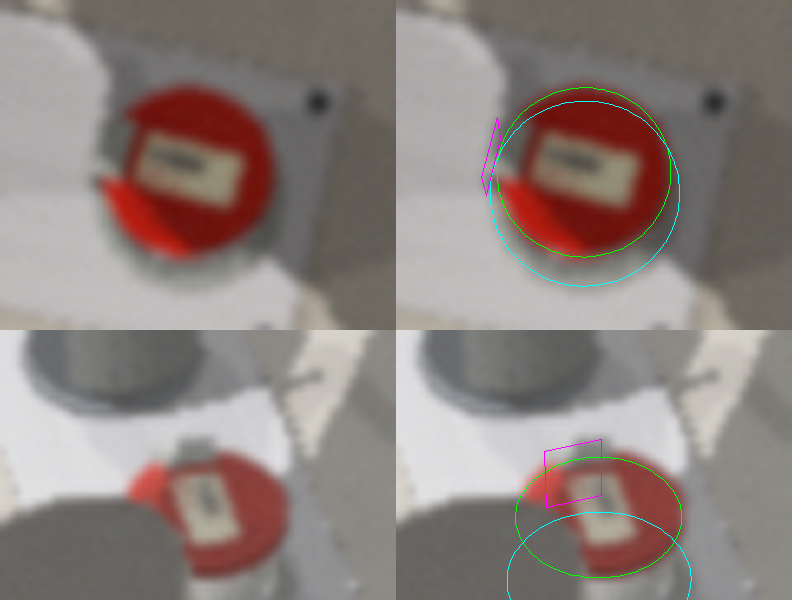

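```bash
python3 - <<'E'
from h import *
for n,b in(("top",(285,180,345,230)),("scene",(325,185,360,235))):
    F=np.mean([cam(n)["frame"].astype(float) for _ in range(4)],0); c=cam(n)
    best=None
    # polar rectification of lid plane; fit centre by max red edge contrast
    im=F[...,0]-F[...,1]
    def samp(P): 
        q=proj(c,P).astype(np.float32); return cv2.remap(im.astype(np.float32),q[:,0],q[:,1],cv2.INTER_LINEAR)
    th=np.deg2rad(np.arange(-180,180,3)); sel=(np.rad2deg(th)<40)&(np.rad2deg(th)>(-140 if n=="top" else -80))
    if n=="top": sel|=np.rad2deg(th)>150
    ring=lambda s,r,t:np.c_[s[0]+r*np.cos(t),s[1]+r*np.sin(t),0*t+.048]
    for dx in np.arange(-.008,.0081,.001):
        for dy in np.arange(-.008,.0081,.001):
            s=(.5528+dx,.0664+dy); v=(np.clip(samp(ring(s,.028,th[sel])),0,60)-np.clip(samp(ring(s,.033,th[sel])),0,60)).sum()
            if best is None or v>best[0]: best=(v,s)
    s=best[1]; print(n,s)
    for r in(.024,.026,.028):
        t=np.deg2rad(np.arange(20,140,5)); print(r,samp(ring(s,r,t)).round().astype(int).tolist())
print(list(range(20,140,5)))
E
```

```text
top (np.float64(0.5538), np.float64(0.0654))
0.024 [[92], [93], [91], [91], [84], [69], [45], [31], [22], [19], [18], [18], [17], [20], [33], [57], [92], [127], [142], [144], [144], [143], [142], [141]]
0.026 [[89], [87], [88], [88], [86], [64], [37], [12], [6], [4], [4], [4], [4], [7], [20], [52], [96], [133], [150], [149], [149], [148], [149], [148]]
0.028 [[70], [73], [74], [75], [72], [60], [30], [9], [0], [0], [-1], [-1], [0], [2], [17], [53], [97], [128], [137], [135], [140], [142], [146], [146]]
scene (np.float64(0.5558), np.float64(0.0684))
0.024 [[74], [74], [73], [72], [71], [63], [50], [41], [36], [33], [29], [29], [29], [33], [46], [66], [92], [111], [117], [118], [116], [113], [101], [84]]
0.026 [[69], [68], [71], [68], [66], [58], [40], [24], [17], [14], [13], [15], [16], [15], [32], [66], [101], [115], [119], [119], [118], [116], [105], [89]]
0.028 [[55], [57], [57], [57], [58], [50], [32], [15], [7], [4], [3], [3], [5], [9], [22], [61], [93], [107], [107], [107], [108], [104], [100], [76]]
[20, 25, 30, 35, 40, 45, 50, 55, 60, 65, 70, 75, 80, 85, 90, 95, 100, 105, 110, 115, 120, 125, 130, 135]
```

```bash
python3 d.py .659 .224 .150 -55
```

```text
t 8.95 pos [0.3475 0.3391 0.2274] [-89.8  -0.6 -15. ] F [-0.1 -0.1 -0.2] op 0.0847 q [ 45.  -4.   0.  94.  -0. 149.]
shift [329.8  80.6 -31.1] turn [-0.007  0.699  0.008]
```

```bash

python3 -m inch '[[[40,0,-4],[0,0,0],60],[[80,0,-8],[0,0,0],50],[[120,0,-12],[0,0.05,0],45],[[160,0,-16],[0,0.15,0],45],[[200,0,-20],[0,0.25,0],45],[[240,0,-24],[0,0.35,0],45],[[280,0,-28],[0,0.48,0],45],[[315,0,-31],[0,0.6,0],45],[[330,20,-31],[0,0.7,0],45],[[330,50,-31],[0,0.7,0],45],[[330,80,-31],[0,0.7,0],45],[[330,80,-31],[0,0.7,0],45],[[330,80,-31],[0,0.7,0],45]]' 20
python3 d.py .659 .224 .078 -55
python3 - <<'E'
from h import *
c=cam("top"); save(c,"v8a.png"); d=cam("scene"); 
a=c["frame"][120:230,210:340,::-1]; b=d["frame"][110:220,270:400,::-1]
cv2.imwrite("pics/v8.png",cv2.resize(np.hstack([a,b]),None,fx=3,fy=3,interpolation=cv2.INTER_CUBIC))
E
```

```text
time: 10.25
ee_pos: [0.6589, 0.2241, 0.151]
tcp_rot: [-89.5, -0.3, -55.1]
wrist_force: [0.1, 0.1, 1.4]
opening: 0.0448
t 10.25 pos [0.6589 0.2241 0.151 ] [-89.5  -0.3 -55.1] F [0.1 0.1 1.4] op 0.0448 q [ 19.  24.  24.  90.  -0. 164.]
shift [-0.2 73.  -0.6] turn [-0.009 -0.001  0.005]
```

View pics/v8.png

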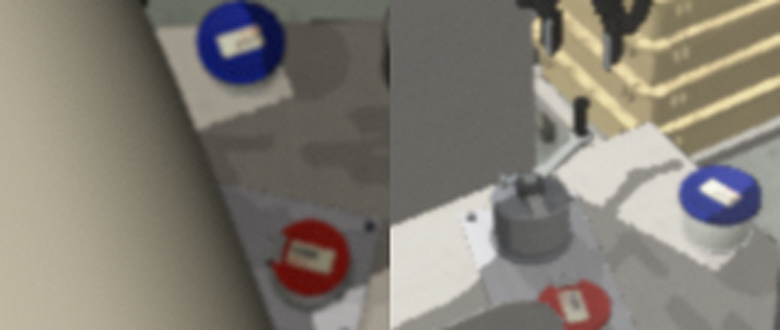

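The scene half shows the peg at (582,115), centred under the two fingertips at (547,40) and (612,50). I'll descend and grip it.

```bash

python3 -m inch '[[[0,30,0],[0,0,0],45],[[0,55,0],[0,0,0],45],[[0,72,0],[0,0,0],45],[[0,72,0],[0,0,0],45],[[0,72,0],[0,0,0],30],[[0,72,0],[0,0,0],20],[[0,72,0],[0,0,0],12],[[0,72,0],[0,0,0],8],[[0,72,0],[0,0,0],8],[[0,72,0],[0,0,0],8]]' 30
python3 d.py .659 .224 .078 -55
python3 - <<'E'
from h import *
o=bot.get_obs(); A=R.from_euler('xyz',o["tcp_rot"],degrees=True); p0=o["ee_pos"]
pv=np.array([.5862,.1904]); d=p0[:2]-pv; print("r",np.hypot(*d),"ang",np.degrees(np.arctan2(d[1],d[0])))
r=.08; a0=np.deg2rad(24.8)
for k in range(1,19):
    a=a0+np.deg2rad(4.6*k); w=np.r_[r*(np.array([np.cos(a),np.sin(a)])-np.array([np.cos(a0),np.sin(a0)])),0]
    print(k,4.6*k,(A.inv().apply(w)*1000).round(1), round(-np.deg2rad(4*k),2))
E
```

```text
time: 11.35
ee_pos: [0.6609, 0.2261, 0.0835]
tcp_rot: [-89.1, -0.3, -55.0]
wrist_force: [-3.4, 5.2, 5.0]
opening: 0.0135
t 11.35 pos [0.6609 0.2261 0.0835] [-89.1  -0.3 -55. ] F [-3.4  5.2  5. ] op 0.0135 q [ 19.  24.  17.  82.  -0. 164.]
shift [ 0.6  5.5 -2.9] turn [-0.016  0.     0.005]
r 0.08281777861609661 ang 25.57266007800856
1 4.6 [-6.4 -0.   0.9] -0.07
2 9.2 [-12.8  -0.    1.3] -0.14
3 13.799999999999999 [-19.2  -0.1   1.1] -0.21
4 18.4 [-25.6  -0.1   0.5] -0.28
5 23.0 [-31.9  -0.2  -0.7] -0.35
6 27.599999999999998 [-38.1  -0.2  -2.4] -0.42
7 32.199999999999996 [-44.1  -0.3  -4.5] -0.49
8 36.8 [-50.   -0.3  -7.2] -0.56
9 41.4 [-55.6  -0.4 -10.3] -0.63
10 46.0 [-61.   -0.5 -13.8] -0.7
11 50.599999999999994 [-66.   -0.6 -17.8] -0.77
12 55.199999999999996 [-70.7  -0.7 -22.1] -0.84
13 59.8 [-75.1  -0.8 -26.9] -0.91
14 64.39999999999999 [-79.1  -0.9 -31.9] -0.98
15 69.0 [-82.6  -1.  -37.3] -1.05
16 73.6 [-85.7  -1.1 -42.9] -1.12
17 78.19999999999999 [-88.3  -1.2 -48.7] -1.19
18 82.8 [-90.5  -1.3 -54.8] -1.26
```

```bash

python3 -m inch '[[[-6,0,1],[0,-0.07,0],8],[[-13,0,1],[0,-0.14,0],8],[[-19,0,1],[0,-0.21,0],8],[[-26,0,0],[0,-0.28,0],8],[[-32,0,-1],[0,-0.35,0],8],[[-38,0,-2],[0,-0.42,0],8],[[-44,0,-4],[0,-0.49,0],8],[[-50,0,-7],[0,-0.56,0],8],[[-56,0,-10],[0,-0.63,0],8],[[-61,0,-14],[0,-0.7,0],8],[[-61,0,-14],[0,-0.7,0],8]]' 40
python3 - <<'E'
from h import *
o=bot.get_obs(); A=R.from_euler('xyz',o["tcp_rot"],degrees=True); p0=o["ee_pos"]
pv=np.array([.5862,.1904]); d=p0[:2]-pv; an=np.degrees(np.arctan2(d[1],d[0]));print(p0,o["wrist_force"].round(1),"r",np.hypot(*d),"ang",an)
for t in (77,83,88,93,97,101,105,107,109):
    a=np.deg2rad(t); w=np.r_[pv+.081*np.array([np.cos(a),np.sin(a)])-p0[:2],0]
    print(t,(A.inv().apply(w)*1000).round(1))
E
```

```text
time: 12.45
ee_pos: [0.6154, 0.2685, 0.0839]
tcp_rot: [-89.4, -0.9, -14.7]
wrist_force: [7.3, 0.4, -5.6]
opening: 0.0128
[0.61542554 0.26845749 0.08391699] [ 7.3  0.4 -5.6] r 0.08334928633610611 ang 69.47357651312558
77 [-10.9  -0.2  -2. ]
83 [-19.3  -0.3  -2.7]
88 [-26.3  -0.5  -3.9]
93 [-33.1  -0.6  -5.8]
97 [-38.4  -0.7  -7.7]
101 [-43.6  -0.8  -9.9]
105 [-48.6  -0.9 -12.6]
107 [-51.  -1. -14.]
109 [-53.4  -1.  -15.5]
```

```bash

python3 -m inch '[[[-6,0,0],[0,-0.06,0],8],[[-12,0,0],[0,-0.12,0],8],[[-19,0,-1],[0,-0.2,0],8],[[-26,0,-2],[0,-0.27,0],8],[[-33,0,-4],[0,-0.34,0],8],[[-38,0,-6],[0,-0.4,0],8],[[-43,0,-8],[0,-0.46,0],8],[[-46,0,-10],[0,-0.5,0],8],[[-49,0,-11],[0,-0.52,0],8],[[-49,0,-11],[0,-0.52,0],8],[[-49,0,-11],[0,-0.52,0],8]]' 40
python3 - <<'E'
from h import *
o=bot.get_obs(); A=R.from_euler('xyz',o["tcp_rot"],degrees=True); p0=o["ee_pos"]
pv=np.array([.5862,.1904]); d=p0[:2]-pv; an=np.degrees(np.arctan2(d[1],d[0]));print(p0,o["wrist_force"].round(1),"r",np.hypot(*d),"ang",an,o["opening"],o["q"].round(0))
a=np.deg2rad(an); print("tangent in tool",A.inv().apply([-np.sin(a),np.cos(a),0]).round(2))
E
```

```text
time: 13.55
ee_pos: [0.5666, 0.2714, 0.0839]
tcp_rot: [-89.9, -1.3, 15.1]
wrist_force: [7.2, 6.0, -8.0]
opening: 0.0128
[0.56655589 0.27140783 0.08391849] [ 7.2  6.  -8. ] r 0.08335562300953885 ang 103.63090145842955 0.012797257740690514 [ 26.  14.   4.  79.  -0. 101.]
tangent in tool [-1.   -0.02  0.03]
```

```bash

python3 -m inch '[[[-2,0,0],[0,0,0],8],[[-3,0,0],[0,0,0],8],[[-3,0,0],[0,0,0],8],[[-3,0,0],[0,0,0],8]]' 40
python3 -m inch '[[[-2,0,0],[0,0,0],8],[[-3,0,0],[0,0,0],8],[[-3,0,0],[0,0,0],8],[[-3,0,0],[0,0,0],8]]' 40
```

```text
time: 13.95
ee_pos: [0.5659, 0.2713, 0.0841]
tcp_rot: [-89.9, -1.6, 15.1]
wrist_force: [13.7, 4.3, -13.7]
opening: 0.0122
time: 14.35
ee_pos: [0.5657, 0.2712, 0.0841]
tcp_rot: [-89.9, -1.9, 15.1]
wrist_force: [17.5, 4.9, -15.6]
opening: 0.0129
```

The peg is against its stop: a 3 mm push moved it only 0.2 mm and the force rose. I'll check the tub and shutter arm once more.

```bash
python3 - <<'E'
from h import *
c=cam("top"); d=cam("scene")
a=c["frame"][120:230,220:350,::-1]; b=d["frame"][130:240,270:400,::-1]
cv2.imwrite("pics/v9.png",cv2.resize(np.hstack([a,b]),None,fx=3,fy=3,interpolation=cv2.INTER_CUBIC))
o=bot.get_obs(); print(o["time"],o["ee_pos"],o["wrist_force"],o["opening"])
E
```

```text
14.45 [0.56571288 0.27125009 0.08411415] [ 16.99304645   4.96614789 -14.80049044] 0.012826716209210444
```

View pics/v9.png

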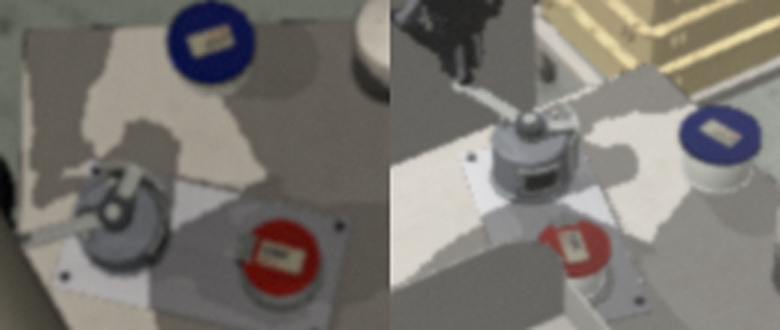

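The arm has swung round: in the scene half it runs from (530,125) to the gripper at (465,85). The dark window at (540,180) is uncovered. The tub at (575,250) is still seated with its tag toward the window, and the bystanders haven't moved. I'm handing in.

```bash
python3 -c "
from workcell import bot
print(bot.job_done()); o=bot.get_obs(); print(o['time'],o['ee_pos'],o['wrist_force'])"
```

```text
the job is handed in; nothing more can be done
None
the job is handed in; nothing more can be done
```

I turned the seated middle-sized tub about 60° clockwise and let it go. I then gripped the peg, swung the shutter arm to its stop, and handed in at about 14.5 s with the fingers still holding it there.

**Tag:** Measured in both cameras, it points at 72–73°, against 74.7° for the direction to the window. An earlier rough reading by eye from an overlay suggested 5–7° off. Both are inside the 15° tolerance.

**Tub seating:** The top camera put the tub about 2 mm from the estimated seat centre. The two cameras disagreed by 2–3 mm on the lid's position, which I put down to calibration. I did not measure the tub's height separately; it looked fully down in the pictures.

**Tub grip:** The fingers closed to 56 mm, less than the 61 mm lid. I took this to be the tapered body, and the tub turned with the fingers.

**Shutter:** At the end a 3 mm push moved the peg only about 0.2 mm, and the force along the push rose to 17 N, so it is against the stop. I judged its angle from the gripper's position only: about 104°, where I had calculated 105° for the stop. The last picture shows the window uncovered, the tub still in place, and the blue-lidded tub and the part of the flour shaker in view unmoved. The ring mould and tape roll were outside that picture, but nothing went near them.

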